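# Flip the stock tags of the queen-cage bins

## Robot

A 6-joint arm with a two-finger parallel gripper is mounted at the origin on a cart in front of the work surface, level with it; the furniture and walls round the work are solid. World frame = base frame: x ahead of the robot, y to its left, z up, the work surface at z = 0. Lengths are in m, angles in degrees, forces in N, time in s.
With the tool pointing down it reaches from about 0.375 to 0.75 m from the base axis. Payload 9 kg.
Tool frame: the origin (TCP) lies at the very end of the fingers, on their centre line; the grasp point (between the pads) lies 19 mm behind it; z points along the fingers, y is the line along which they close (so a half turn about z gives the same grasp; the last joint's range is limited). The gripper opens to 85 mm and grips with 20 to 120 N. Pads are 22 mm wide; open, the fingers measure 114 mm over their backs; the gripper's body (76 mm by 85 mm) begins 54 mm behind the grasp point. The pads swing forward as they close: fully open they stand 13 mm farther back than shut.
Start: joints at [-75.785, 5.964, 5.575, 89.605, 0, 77.527], TCP at [0.269, -0.536, 0.231] pointing down, gripper open.
Joint ranges: [-171.21, 171.21], [-48.23, 106.86], [-62.78, 66.21], [-105.2, 120.99], [-86.42, 89.51], [-180, 180]. Speed limits (degrees/s): [127.2, 127.2, 147.25, 180, 180, 180].

## Interface

Orientations are given as a 3x3 rotation matrix whose columns are the frame's x, y, z axes.
In Python, from rig import ctrl gives the robot as it stands.
- The arm moves only by the shell command python3 -m pendant 'ROWS' [OPENING] [FORCE]. ROWS is JSON, a list of rows, each an object of numbers: "x", "y", "z": the shift along the tool's x, y, z in m; "twist": the turn about the tool's z in rad. In form: [{"x": .., "y": .., "z": .., "twist": ..}, ...]. A call has 1 to 8 rows; each row is the pose to reach, as a shift and turn from the pose commanded when the call began, along the tool's axes at that moment; what a row does not reach only later rows make up. A row lasts 1/12 s, in which the tool goes at most 41.7 mm and 7.16 degrees, less where a joint would pass 70% of its speed; a pose out of reach is approached as far as the arm can. A call with a gripper value outside its range is refused whole. OPENING is the closure, from 0 (fully open) to 1 (shut), set as the call begins (- or left out, the last holds). The fingers move at their own pace and stop on an object; FORCE is the grip in N (left out, the last holds). Time passes only in rows, so rows that repeat a pose let the fingers close. It gives the time, the measured TCP pose, the force, the opening and the grip force at its end, in the units of the state.
- ctrl.state(): the state, without advancing time (a new reading comes with each control period).
- ctrl.grab_frame(name): name is "side" or "top" or "wrist"; returns the picture (420x560x3 uint8, red, green, blue); there is no depth.
- ctrl.camera_info(name): a dict with "K" (3x3 intrinsics, pixels), "R" (3x3) and "t" (3): a world point X has camera coordinates R X + t; the wrist camera has in their place "tool_from_camera" (4x4, takes a point from camera to tool coordinates, whose origin is the TCP and whose axes are the flange's). Camera axes: x right, y down, z forward; pixel columns grow to the right and rows downward; lengths in m; the calibration is good to about 2 mm. A picture is of the moment at which its call begins: read the wrist's pose just before it. camera_info takes no time and is no camera call.
- ctrl.hand_in(): hands the job in; it is judged then, once.
The state is a dict: "time": time; "q": joint angles; "qvel": joint speeds; "joint_torque": joint torques, N m; "ee_pos": TCP position; "ee_rot": TCP orientation; "wrist_force": force on the tool from outside, world axes, zero at the start; "ft_torque": the same for the moment, N m; "opening": opening from 0.0 (shut) to 1.0 (fully open); "grip_force": force on a finger pad.
Only numpy, scipy, OpenCV 4.12 (cv2) and the standard library are available. Lean on these libraries where they do the work, as an engineer would, in place of code of your own. Each camera call takes 0.05 s, during which the arm holds its last target. There are 200 camera calls.

## Task

Each of the three bins on the riser has a hinged two-faced stock tag in front of it: tipped back toward its bin it shows the face with the raised round disc (full), tipped toward the robot it shows the face with the raised bar (reorder). With the fingertips, push over the tags that are wrong, so that the two bins full of queen cages show the disc and the bin with only one cage left shows the bar, each tag resting fully over. Leave the tag that is already right as it is, and do not pick up, shift or knock over anything that stands or lies about.

Things in the scene. Friction and masses are not known exactly. Their poses are not given: they have to be found in the camera images.
- riser: low timber riser 225 x 430 x 50 mm, its level plywood top 50 above the worktop, standing fixed on the worktop, carrying three bins side by side 135 apart, in any order, each with its tag stand in front. Origin: on the worktop under the middle tag's hinge; x points to the bins, y along the row to the left. It reaches from 50 before to 175 beyond the origin.
- hinge_white (a point): middle of the hinge axis of this bin's tag, 85 mm above the worktop. x: level, from the tag to its bin; y: along the hinge, to the left; z up. Steel stand round it: 84 (y) x 34 (x) mm, cheeks 9 mm higher than this point. Bin: grey, fixed, 74 (x) x 108 (y) x 36 high, near wall 83 mm beyond the hinge. Here: the bin full of white queen cages.
- hinge_yellow (a point): the same point for the bin full to the brim with yellow queen cages: same bin, stand and axes.
- hinge_low (a point): the same point for the bin that holds one last white cage on its floor: same bin, stand and axes.
- tag_white (a joint): tag hinge, rad: 0 upright, +0.6 tipped fully back to its bin (disc up), -0.6 fully to the robot (bar up); past upright it falls over by its own weight onto its stop. Light wooden plate 66 wide x 5 thick, reaching 55 mm from the axis: top edge 140 mm above the worktop when upright; 130 mm, and 31 mm off the hinge, when tipped. Under 1 N turns it. Here: of the bin full of white cages.
- tag_yellow (a joint): same tag and values, of the bin full of yellow cages.
- tag_low (a joint): same tag and values, of the bin with one cage left.
- jar_mid (a point): loose bystander: black-lidded honey jar, 62 across, 71 high, standing on the worktop left of the riser; point at its centre.
- carton_mid (a point): loose bystander: small white carton, 63 x 100, 41 high, lying on the worktop right of the riser; point at its centre.
- cage_mid (a point): loose bystander: yellow queen cage 22 x 62 x 16 lying on the riser in the gap between two tag stands; point at its centre; its top is 66 above the worktop.

How it is judged:
By the outcome, as a careful person would: the job done as asked, in the order asked, and still so for the second after the job is handed in, with the robot touching nothing.
It also fails if it takes over 42 s, if anything falls off the work surface, if the arm or the gripper's body presses on something with over 40 N, if the wrist force passes 120 N, or if a joint passes its speed limit or range.

## Working session

There is one attempt and no reset: what is moved stays moved. The work goes in short steps, Python scripts to look and compute and a shell command to move; the robot and the scene stay as the last step left them, time stands still between calls to the robot, and variables do not carry over. Pictures are saved under pics/ and viewed, at most 10 in all, crops included, and the job is handed in when it is done.

```bash
ls; mkdir -p pics; python3 - <<'E'
from rig import ctrl
import cv2,numpy as np
s=ctrl.state();print(s['time'],s['ee_pos'],np.round(s['ee_rot'],3).tolist(),s['opening'])
for n in('side','top'):
    im=ctrl.grab_frame(n);cv2.imwrite(f'pics/{n}0.png',im[:,:,::-1]);c=ctrl.camera_info(n)
    print(n,np.round(c['K'],1).tolist(),np.round(c['R'],3).tolist(),np.round(c['t'],3).tolist(),'pos',-np.array(c['R']).T@c['t'])
print(ctrl.camera_info('wrist'))
E
```

```text
pics
0.0 [ 0.26943418 -0.53572837  0.23052265] [[0.893, 0.449, -0.0], [0.449, -0.893, 0.001], [0.0, -0.001, -1.0]] 1.0016593043946542
side [[417.1, 0.0, 281.5], [0.0, 417.1, 202.8], [0.0, 0.0, 1.0]] [[-0.997, -0.07, -0.007], [-0.021, 0.391, -0.92], [0.068, -0.918, -0.391]] [0.54, 0.061, 1.172] pos [0.46098058 1.09001665 0.5184014 ]
top [[392.9, 0.0, 281.2], [0.0, 392.9, 200.1], [0.0, 0.0, 1.0]] [[-0.008, -1.0, 0.022], [-0.993, 0.005, -0.122], [0.122, -0.023, -0.992]] [-0.002, 0.567, 0.912] pos [0.45132668 0.01597101 0.97378993]
{'K': array([[360.03866525,   0.        , 271.67189769],
       [  0.        , 360.03866525, 205.41384056],
       [  0.        ,   0.        ,   1.        ]]), 'tool_from_camera': array([[-5.96222876e-04, -9.56659750e-01, -2.91207430e-01,
         7.30635796e-02],
       [ 9.99999124e-01, -2.26189433e-04, -1.30434868e-03,
        -2.27980656e-04],
       [ 1.18194984e-03, -2.91207953e-01,  9.56659047e-01,
        -1.43658456e-01],
       [ 0.00000000e+00,  0.00000000e+00,  0.00000000e+00,
         1.00000000e+00]])}
```

View pics/top0.png

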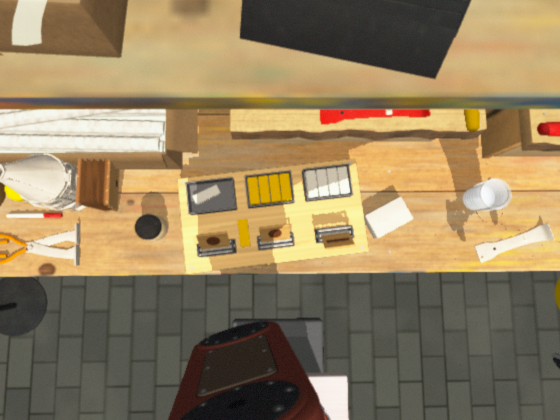

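View pics/side0.png

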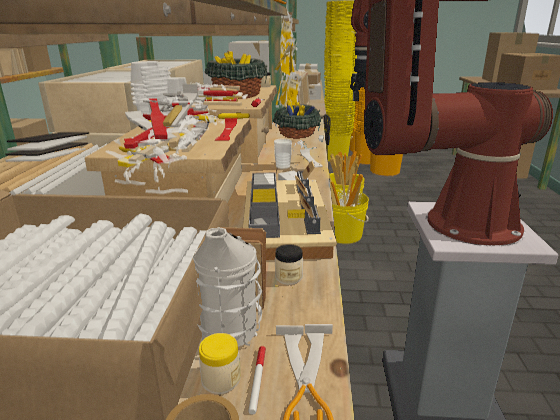

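```bash
cat > h.py <<'E'
import numpy as np
from rig import ctrl
def ray(n,u,v,z):
    c=ctrl.camera_info(n);R=np.array(c['R']);o=-R.T@c['t']
    d=R.T@np.linalg.inv(c['K'])@[u,v,1];return o+d*(z-o[2])/d[2]
def proj(n,P):
    c=ctrl.camera_info(n);p=np.array(c['K'])@(np.array(c['R'])@P+c['t']);return p[:2]/p[2]
E
python3 - <<'E'
import cv2
im=cv2.imread('pics/top0.png')[155:280,170:380]
cv2.imwrite('pics/topc.png',cv2.resize(im,None,fx=3.8,fy=3.8,interpolation=cv2.INTER_CUBIC))
im=cv2.imread('pics/side0.png')[150:290,230:350]
cv2.imwrite('pics/sidec.png',cv2.resize(im,None,fx=4.2,fy=4.2,interpolation=cv2.INTER_CUBIC))
E
```

```text
(no output)
```

View pics/topc.png

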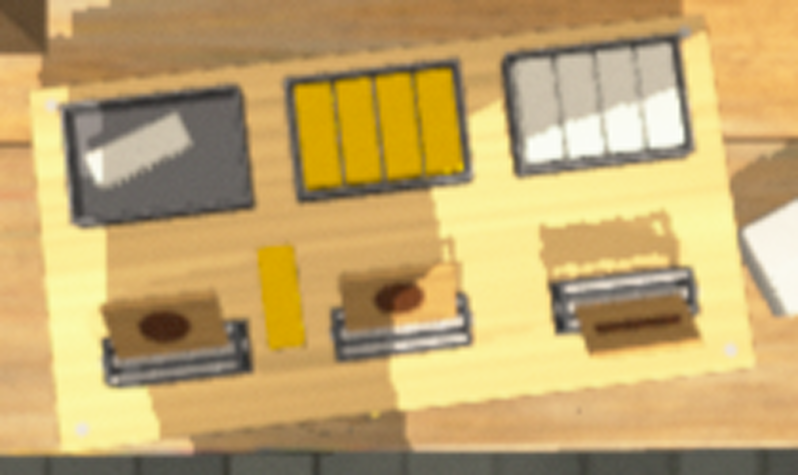

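View pics/sidec.png

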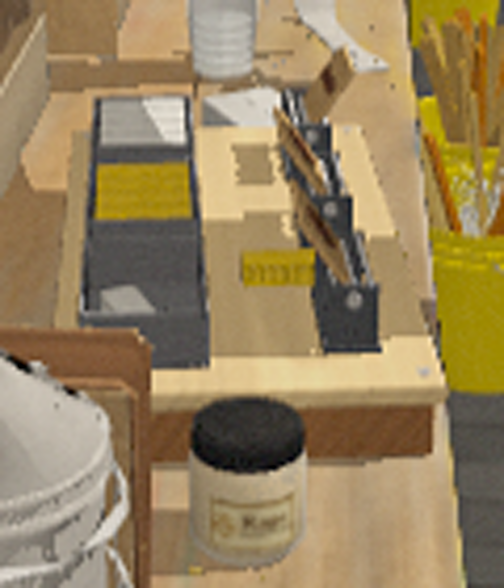

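```bash
python3 - <<'E'
from h import *
f=lambda p,z:ray('top',170+p[0]/3.8-.37,155+p[1]/3.8-.37,z)
C=[f(p,.05) for p in[(32,92),(705,17),(752,365),(62,452)]]
print(np.round(C,3))
for p in zip(C,C[1:]+C[:1]):print(np.linalg.norm(p[0]-p[1]))
c=np.mean(C,0)
yv=(C[0]-C[1]+C[3]-C[2]);a=np.arctan2(-yv[0],yv[1])
X=np.array([np.cos(a),np.sin(a),0]);Y=np.array([-np.sin(a),np.cos(a),0])
O=c-X*.0625;print('yaw',np.degrees(a),'O',O)
for n,k in(('left',1),('mid',0),('right',-1)):
    P=O+Y*.135*k;print(n,P.round(3))
for p in[(177,353),(402,327),(624,300)]:print('stand',f(p,.09).round(3))
print('cage',f((280,297),.066),'carton corner',f((742,232),.041))
E
```

```text
[[ 0.617  0.239  0.05 ]
 [ 0.663 -0.184  0.05 ]
 [ 0.444 -0.207  0.05 ]
 [ 0.395  0.215  0.05 ]]
0.4258632231038985
0.2202463217110477
0.425089182068534
0.22268812097626609
yaw 6.457177046066948 O [0.46770645 0.0087959  0.05      ]
left [0.453 0.143 0.05 ]
mid [0.468 0.009 0.05 ]
right [ 0.483 -0.125  0.05 ]
stand [0.454 0.141 0.09 ]
stand [0.468 0.009 0.09 ]
stand [ 0.483 -0.122  0.09 ]
cage [0.48735114 0.08278602 0.066     ] carton corner [ 0.52717864 -0.20547354  0.041     ]
```

```bash
python3 -m pendant '[{"x":0.03,"y":-0.03,"z":0,"twist":0.12},{"x":0.06,"y":-0.056,"twist":0.24},{"x":0.09,"y":-0.084,"twist":0.353},{"x":0.12,"y":-0.112,"twist":0.353},{"x":0.15,"y":-0.14,"twist":0.353},{"x":0.18,"y":-0.168,"twist":0.353},{"x":0.21,"y":-0.196,"twist":0.353},{"x":0.21,"y":-0.196,"twist":0.353}]' 1 20; cat > w.py <<'E'
import sys
from h import *
s=ctrl.state();R=np.array(s['ee_rot']);p=np.array(s['ee_pos'])
X=np.array([.9937,.1125,0]);Y=np.array([-.1125,.9937,0]);O=np.array([.468,.009,0])
print('t',s['time'],'p',p.round(4),'yaw',np.degrees(np.arctan2(R[1,0],R[0,0])).round(2),'riser xyz',((p-O)@X).round(4),((p-O)@Y).round(4),'F',np.round(s['wrist_force'],1),'open',s['opening'])
if len(sys.argv)>3:
    a=list(map(float,sys.argv[1:4]));T=O+X*a[0]+Y*a[1]+[0,0,a[2]];print('tool shift',(R.T@(T-p)).round(4))
E
python3 w.py -.065 -.135 .2
```

```text
t 0.1 p [ 0.2694 -0.5358  0.2306] yaw 26.69 riser xyz -0.2586 -0.519 F [ 0.4 -0.3 -0.3] open 1.0001185080892665
tool shift [ 0.3144 -0.2933  0.031 ]invalid input at $[1]: expected keys x, y, z, twist
```

All keys are needed in each row.

```bash
python3 -m pendant '[{"x":0.03,"y":-0.03,"z":0,"twist":0.12},{"x":0.06,"y":-0.056,"z":0,"twist":0.24},{"x":0.09,"y":-0.084,"z":0,"twist":0.353},{"x":0.12,"y":-0.112,"z":0,"twist":0.353},{"x":0.15,"y":-0.14,"z":0,"twist":0.353},{"x":0.18,"y":-0.168,"z":0,"twist":0.353},{"x":0.21,"y":-0.196,"z":0,"twist":0.353},{"x":0.21,"y":-0.196,"z":0,"twist":0.353}]' 1 20; python3 w.py -.065 -.135 .2
```

```text
time: 0.77
ee_pos: [0.3707, -0.261, 0.2316]
ee_rot: [[0.993, 0.118, 0.001], [0.118, -0.993, 0.002], [0.001, -0.001, -1.0]]
wrist_force: [-0.1, -0.8, 0.4]
opening: -0.003
grip_force: 0.0
t 0.7667 p [ 0.3707 -0.261   0.2316] yaw 6.75 riser xyz -0.127 -0.2574 F [-0.1 -0.8  0.4] open -0.0027885112184053797
tool shift [ 0.0626 -0.122   0.0319]
```

```bash
python3 -m pendant '[{"x":0.015,"y":-0.03,"z":0,"twist":0},{"x":0.03,"y":-0.06,"z":0.01,"twist":0},{"x":0.046,"y":-0.092,"z":0.02,"twist":0},{"x":0.062,"y":-0.122,"z":0.032,"twist":0},{"x":0.062,"y":-0.122,"z":0.032,"twist":0},{"x":0.062,"y":-0.122,"z":0.032,"twist":0}]'; python3 w.py -.065 -.135 .112; python3 - <<'E'
from h import *
import cv2
s=ctrl.state();im=ctrl.grab_frame('wrist');cv2.imwrite('pics/w1.png',im[:,:,::-1])
T=np.array(ctrl.camera_info('wrist')['tool_from_camera']);K=ctrl.camera_info('wrist')['K']
X=np.array([.9937,.1125,0]);Y=np.array([-.1125,.9937,0]);O=np.array([.468,.009,0])
R=np.array(s['ee_rot']);p=np.array(s['ee_pos'])
for a in[(0,-.135,.085),(-.017,-.093,.094),(.017,-.093,.094),(-.017,-.177,.094),(.017,-.177,.094),(-.031,-.135,.130),(.083,-.135,.086)]:
    P=O+X*a[0]+Y*a[1]+[0,0,a[2]];c=T[:3,:3].T@(R.T@(P-p)-T[:3,3]);q=K@c;print(a,(q[:2]/q[2]).round(0))
E
```

```text
time: 1.27
ee_pos: [0.4169, -0.1367, 0.1985]
ee_rot: [[0.993, 0.116, -0.001], [0.116, -0.993, 0.001], [-0.001, -0.001, -1.0]]
wrist_force: [-0.8, -0.7, 0.4]
opening: -0.001
grip_force: 0.0
t 1.2667 p [ 0.4169 -0.1367  0.1985] yaw 6.67 riser xyz -0.0671 -0.1391 F [-0.8 -0.7  0.4] open -0.001380925987672704
tool shift [ 0.0022 -0.004   0.0865]
(0, -0.135, 0.085) [266. 104.]
(-0.017, -0.093, 0.094) [204. 131.]
(0.017, -0.093, 0.094) [202.  77.]
(-0.017, -0.177, 0.094) [328. 131.]
(0.017, -0.177, 0.094) [331.  78.]
(-0.031, -0.135, 0.13) [265. 161.]
(0.083, -0.135, 0.086) [266. -35.]
```

View pics/w1.png

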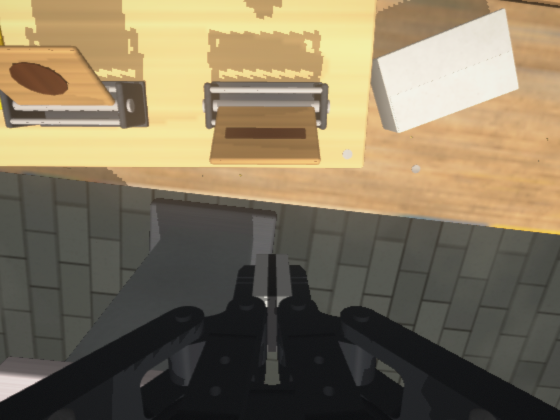

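The wrist view agrees with the estimate: the stand spans columns 205-328 and rows 82-127, the tag's near edge is at row 163, and the bar is up.

```bash
python3 -m pendant '[{"x":0,"y":-0.003,"z":0.03,"twist":0},{"x":0,"y":-0.003,"z":0.06,"twist":0},{"x":0.002,"y":-0.003,"z":0.086,"twist":0},{"x":0.002,"y":-0.003,"z":0.086,"twist":0},{"x":0.012,"y":-0.003,"z":0.086,"twist":0},{"x":0.022,"y":-0.003,"z":0.086,"twist":0},{"x":0.032,"y":-0.003,"z":0.086,"twist":0},{"x":0.042,"y":-0.003,"z":0.086,"twist":0}]'; python3 w.py 0.005 -.135 .112
```

```text
time: 1.98
ee_pos: [0.4592, -0.1323, 0.1153]
ee_rot: [[0.994, 0.111, 0.001], [0.111, -0.994, -0.001], [0.001, 0.001, -1.0]]
wrist_force: [0.5, -0.0, -0.2]
opening: 0.003
grip_force: 0.1
t 1.9833 p [ 0.4592 -0.1323  0.1153] yaw 6.37 riser xyz -0.0247 -0.1394 F [ 0.5 -0.  -0.2] open 0.002896792938433643
tool shift [ 0.0296 -0.0044  0.0033]
```

```bash
python3 -m pendant '[{"x":0.008,"y":0,"z":0,"twist":0},{"x":0.016,"y":0,"z":0,"twist":0},{"x":0.024,"y":0,"z":0,"twist":0},{"x":0.030,"y":0,"z":0,"twist":0},{"x":0.030,"y":0,"z":0,"twist":0},{"x":0.030,"y":0,"z":0,"twist":0}]'; python3 w.py 0.005 -.135 .112
```

```text
time: 2.48
ee_pos: [0.4882, -0.1273, 0.1133]
ee_rot: [[0.994, 0.113, -0.0], [0.113, -0.994, 0.0], [-0.0, -0.0, -1.0]]
wrist_force: [-0.6, 0.5, -0.5]
opening: 0.003
grip_force: 0.0
t 2.4833 p [ 0.4882 -0.1273  0.1133] yaw 6.48 riser xyz 0.0047 -0.1377 F [-0.6  0.5 -0.5] open 0.002619234204420575
tool shift [ 0.0003 -0.0027  0.0013]
```

Retract, rise, and travel high toward the spot behind the low tag.

```bash
python3 -m pendant '[{"x":-0.015,"y":0,"z":0,"twist":0},{"x":-0.015,"y":0,"z":-0.03,"twist":0},{"x":-0.015,"y":0,"z":-0.065,"twist":0},{"x":-0.015,"y":0,"z":-0.1,"twist":0},{"x":-0.01,"y":-0.03,"z":-0.105,"twist":0},{"x":0.0,"y":-0.065,"z":-0.105,"twist":0},{"x":0.01,"y":-0.1,"z":-0.105,"twist":0},{"x":0.02,"y":-0.135,"z":-0.105,"twist":0}]'; python3 w.py 0.063 .135 .2
```

```text
time: 3.15
ee_pos: [0.4926, 0.0102, 0.2188]
ee_rot: [[0.994, 0.111, 0.001], [0.111, -0.994, -0.0], [0.001, 0.0, -1.0]]
wrist_force: [1.2, -0.3, -0.4]
opening: 0.002
grip_force: 0.0
t 3.15 p [0.4926 0.0102 0.2188] yaw 6.4 riser xyz 0.0246 -0.0016 F [ 1.2 -0.3 -0.4] open 0.0015304960197526861
tool shift [ 0.0382 -0.1366  0.0188]
```

```bash
python3 -m pendant '[{"x":0.01,"y":-0.035,"z":0,"twist":0},{"x":0.02,"y":-0.07,"z":0,"twist":0},{"x":0.03,"y":-0.105,"z":0,"twist":0},{"x":0.038,"y":-0.136,"z":0.01,"twist":0},{"x":0.038,"y":-0.136,"z":0.019,"twist":0},{"x":0.038,"y":-0.136,"z":0.019,"twist":0}]'; python3 w.py 0.063 .135 .112; python3 - <<'E'
from h import *
import cv2
a=ctrl.grab_frame('wrist')[:,:,::-1];b=ctrl.grab_frame('top')[155:280,170:380,::-1]
b=cv2.resize(b,(400,238));a=cv2.resize(a,(400,300))
cv2.imwrite('pics/c2.png',np.vstack([a,b]))
E
```

```text
time: 3.65
ee_pos: [0.514, 0.1496, 0.1973]
ee_rot: [[0.993, 0.116, -0.003], [0.116, -0.993, -0.0], [-0.003, 0.0, -1.0]]
wrist_force: [-0.5, -0.1, -0.0]
opening: 0.002
grip_force: 0.0
t 3.65 p [0.514  0.1496 0.1973] yaw 6.64 riser xyz 0.0615 0.1345 F [-0.5 -0.1 -0. ] open 0.002234748132463482
tool shift [ 0.0018 -0.0005  0.0853]
```

View pics/c2.png

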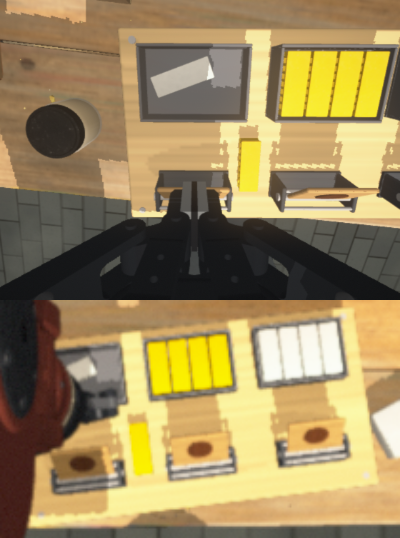

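The white tag now shows its disc (310,435), the yellow tag is unchanged, and the gripper is aligned behind the low tag. Next I descend and push toward the robot.

```bash
python3 -m pendant '[{"x":0.002,"y":0,"z":0.03,"twist":0},{"x":0.002,"y":0,"z":0.06,"twist":0},{"x":0.002,"y":0,"z":0.085,"twist":0},{"x":0.002,"y":0,"z":0.085,"twist":0},{"x":-0.008,"y":0,"z":0.085,"twist":0},{"x":-0.018,"y":0,"z":0.085,"twist":0},{"x":-0.028,"y":0,"z":0.085,"twist":0},{"x":-0.038,"y":0,"z":0.085,"twist":0}]'; python3 w.py -0.005 .135 .112
```

```text
time: 4.42
ee_pos: [0.4781, 0.143, 0.1166]
ee_rot: [[0.994, 0.111, 0.002], [0.111, -0.994, -0.0], [0.002, 0.0, -1.0]]
wrist_force: [-0.6, -0.4, 0.4]
opening: 0.0
grip_force: 0.0
t 4.4167 p [0.4781 0.143  0.1166] yaw 6.37 riser xyz 0.0251 0.132 F [-0.6 -0.4  0.4] open 0.0003603415717266002
tool shift [-0.0301 -0.0029  0.0045]
```

```bash
python3 -m pendant '[{"x":-0.008,"y":0,"z":0,"twist":0},{"x":-0.016,"y":0,"z":0,"twist":0},{"x":-0.024,"y":0,"z":0,"twist":0},{"x":-0.029,"y":0,"z":0,"twist":0},{"x":-0.029,"y":0,"z":0,"twist":0},{"x":-0.029,"y":0,"z":0,"twist":0}]'; python3 w.py -0.005 .135 .112
```

```text
time: 4.92
ee_pos: [0.4495, 0.1404, 0.1155]
ee_rot: [[0.994, 0.112, 0.002], [0.112, -0.994, -0.0], [0.002, 0.0, -1.0]]
wrist_force: [-1.1, 0.4, 0.4]
opening: 0.003
grip_force: 0.0
t 4.9167 p [0.4495 0.1404 0.1155] yaw 6.41 riser xyz -0.0036 0.1327 F [-1.1  0.4  0.4] open 0.0025170490166512858
tool shift [-0.0014 -0.0024  0.0035]
```

```bash
python3 -m pendant '[{"x":0.015,"y":0,"z":0,"twist":0},{"x":0.015,"y":0,"z":-0.03,"twist":0},{"x":0.015,"y":0,"z":-0.065,"twist":0},{"x":0.015,"y":0,"z":-0.1,"twist":0},{"x":0.01,"y":0.035,"z":-0.115,"twist":0},{"x":0.0,"y":0.07,"z":-0.115,"twist":0},{"x":-0.01,"y":0.105,"z":-0.115,"twist":0},{"x":-0.02,"y":0.14,"z":-0.115,"twist":0}]' && python3 -m pendant '[{"x":0,"y":0.035,"z":0,"twist":0},{"x":0,"y":0.07,"z":0,"twist":0},{"x":0,"y":0.105,"z":0,"twist":0},{"x":0,"y":0.14,"z":0,"twist":0},{"x":0,"y":0.17,"z":0,"twist":0},{"x":0,"y":0.2,"z":0,"twist":0},{"x":0,"y":0.2,"z":0,"twist":0},{"x":0,"y":0.2,"z":0,"twist":0}]'; python3 - <<'E'
from h import *
import cv2
b=ctrl.grab_frame('top')[155:280,130:400,::-1];a=ctrl.grab_frame('side')[150:290,230:350,::-1]
cv2.imwrite('pics/top3.png',np.vstack([cv2.resize(b,(700,324)),cv2.copyMakeBorder(cv2.resize(a,(231,270)),0,0,0,469,cv2.BORDER_CONSTANT)]))
E
```

```text
time: 5.58
ee_pos: [0.4448, -0.002, 0.2303]
ee_rot: [[0.994, 0.113, 0.001], [0.113, -0.994, -0.001], [0.001, 0.001, -1.0]]
wrist_force: [0.7, -0.8, -0.3]
opening: -0.003
grip_force: 0.0
time: 6.25
ee_pos: [0.4671, -0.2008, 0.2292]
ee_rot: [[0.994, 0.11, -0.0], [0.11, -0.994, 0.0], [-0.0, -0.0, -1.0]]
wrist_force: [1.1, 0.1, -0.0]
opening: -0.003
grip_force: 0.0
```

View pics/top3.png

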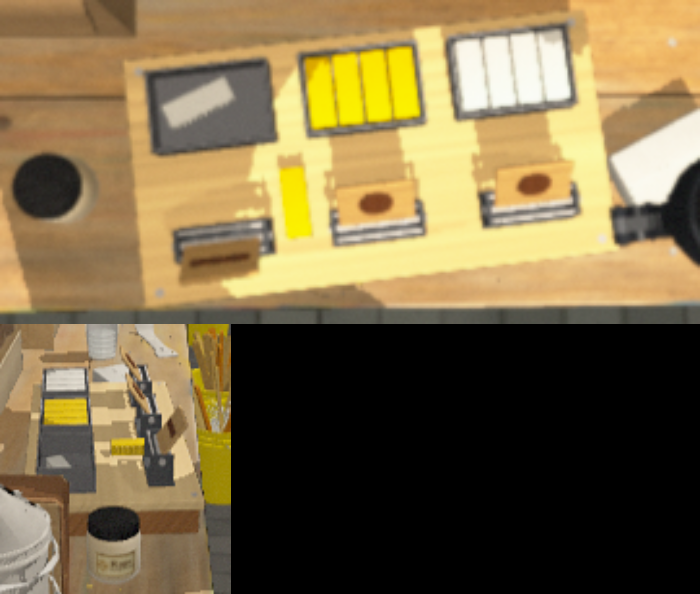

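The low tag shows its bar (220,258), the yellow and white tags show discs (375,203 and 535,184), and the jar, carton and cage have not moved.

```bash
python3 -c "
from rig import ctrl
print(ctrl.hand_in())"
```

```text
the job is handed in; nothing more can be done
None
```

Job handed in at about 6 s: I pushed over the white tag (now disc) and the low tag (now bar), left the yellow tag at disc, and the final pictures show the jar, carton and loose cage where they were.

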